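# Unclip the tall relay and hold it against the sprung fence

## Task

Pull the taller relay module straight up off its sprung rail catches and carry it upright to the fastening fence. Press its screw-hole face squarely and centrally against the sprung pad, hole to hole, until the pad is pushed about half way in (about 10 N), never bottoming it, so that a colleague can put the screw in. Finish while still gripping and pressing it there, with only the relay touching the fence, the shorter relay left clipped and the other things left where they are.

Things in the scene. Friction and masses are not known exactly. Their poses are not given: they have to be found in the camera images.
- relay_tall: taller of two grey relay modules: block 40 (x) x 36 (y) x 60 (z) mm, 0.11 to 0.23 kg; origin at the centre of its underside, z up. The flat -x and +x faces are alike, each with a steel-ringed screw hole at relay_mid's height; grip the plain -y and +y sides, upper half. Catches hold its foot: pulling it straight up takes up to about 8 N over its weight; free after 13 mm.
- relay_mid (a point): centre of the taller relay, level with its screw holes: 30 mm above its underside; axes as the relay's
- relay_short: the shorter grey relay module, 40 x 36 x 38 mm, same foot, origin at the centre of its underside; stays clipped on the rail
- rail: fixed steel rail along its y on a plate 90 (x) x 220 (y) mm; origin at the centre of the plate's underside, z up. The relays stand at y = +55 and -55 mm (either way round), axes parallel to the rail's, undersides 18 mm above the table. Before and behind each are black catch blocks with sprung noses (x = 27 to 42 mm either way, 24 mm wide, tops 36 mm above the table).
- fence: fixed aluminium fence: base plate 8 mm thick, 110 wide (y), from x = 6 to 78 mm; upright plate 110 wide, 92 high, front face at x = 34 mm, with a sprung pad before it. Origin on the table under the centre of the resting pad's face; x points into the fence (pushing direction, level), z up.
- pad_face (a point): centre of the rubber front face of the sprung pad, 62 mm above the table; the face is 44 wide (y) x 40 high (z) mm, has a small hole mark in its centre, and looks along its -x; moves with the pad; x = pushing direction
- pad (a joint): how far the pad is pushed in: 0 = resting, 0.020 m = bottomed on its stop, 0.010 = half way. Spring: 2 N to start it, plus 0.8 N per mm, so half way takes 10 N
- petri_dish: shallow clear round dish, 67 mm across, 15 high (mm); bystander, origin at the centre of its underside; does not move
- vial_amber: amber vial with black cap, 34 mm across, 72 high (mm); bystander, origin at the centre of its underside
- beaker_small: small glass beaker, 54 mm across, 59 high (mm); bystander, origin at the centre of its underside; does not move
- vial_b: clear vial with black cap, 27 mm across, 58 high (mm); bystander, origin at the centre of its underside
- spare_cap: loose red screw cap, 28 mm across, 12 high (mm); bystander, origin at the centre of its underside; does not move
- black_cap: black connector cap lying down, 20 x 42 x 19 (mm); bystander, origin at the centre of its underside
- electrode_arm: fixed electrode stand to the left of the rail, an obstacle up to 0.36 m high, reaching in world axes from x = 0.40 to 0.58 and y = 0.43 to 0.61 m: go round it on the robot's side (x under 0.35)

How it is judged:
By the outcome, as a careful person would: the job done as asked, in the order asked, and still so for the second after the job is handed in, while the arm keeps its last pose, push and grip.
It also fails if it takes over 45 s, if anything falls off the work surface, if the arm or the gripper's body presses on something with over 40 N, if the wrist force passes 120 N, or if a joint passes its speed limit or range.

## Robot

A 6-joint arm with a two-finger parallel gripper is mounted at the origin on a cart in front of the work surface, level with it; the furniture and walls round the work are solid. World frame = base frame: x ahead of the robot, y to its left, z up, the work surface at z = 0. Lengths are in mm, angles in rad, forces in N, time in s.
With the tool pointing down it reaches from about 275 to 825 mm from the base axis. Payload 4.9 kg.
Tool frame: the origin (TCP) lies between the finger pads; the fingertips stand 17 mm ahead of it and the grasp point (between the pads) lies 2 mm behind it; z points along the fingers, y is the line along which they close (so a half turn about z gives the same grasp; the last joint's range is limited). The gripper opens to 85 mm and grips with 20 to 120 N. Pads are 22 mm wide; open, the fingers measure 114 mm over their backs; the gripper's body (76 mm by 85 mm) begins 54 mm behind the grasp point. The pads swing forward as they close: fully open they stand 13 mm farther back than shut.
Start: joints at [1.026, 0.326, -0.193, 1.052, 0, 1.437], TCP at [219.635, 504.261, 248.281] pointing down, gripper open.
Joint ranges: [-2.65, 2.65], [-0.97, 1.79], [-1.3, 1.35], [-1.93, 2.1], [-1.47, 1.37], [-3.14, 3.14]. Speed limits (rad/s): [2.57, 2.57, 3.14, 3.14, 3.14, 3.14].

## Interface

Orientations are given as [roll, pitch, yaw] about the fixed x, y, z axes, in that order (R = Rz(yaw) Ry(pitch) Rx(roll)).
In Python, from bench import move_ptp, movel, move_j, grip, dwell, solve_ik, capture, camera_model, IKError, sign_off, spot_in, regions_of, place_of, read_t, read_qpos, read_joint_velocities, read_effort, read_tcp_pos, read_orientation, read_contact_force, read_wrist_torque, read_opening, read_gripper_force gives the robot as it stands. Calls block until the motion is done:
- move_ptp(position, orientation): joint-space move of the TCP to a pose.
- movel(position, rot=None, max_speed=150, threshold=None): straight line of the TCP; rot=None keeps the orientation; max_speed is the mean speed in mm/s. With threshold (N) it stops when the force on the tool has changed by that much, and returns True; else False.
- move_j(angles): joint-space move.
- grip(opening, effort=None): opening from 0.0 (shut) to 1.0 (fully open); effort is the grip in N (None keeps the last); returns when the fingers have stopped.
- dwell(seconds).
- solve_ik(position, orientation): joint angles nearest the present ones, or None.
- capture(name): name is "scene" or "top" or "wrist"; returns (picture, depth): 400x640x3 uint8, blue, green, red; 400x640 float32, mm along the optical axis (not along the pixel's ray), 0 where there is no reading.
- camera_model(name): a dict with "K" (3x3 intrinsics, pixels), "position" and "rotation" of the camera in the world. Camera axes: x right, y up, looking along -z (the intrinsics and any distortion apply to the point x, -y, -z); pixel columns grow to the right and rows downward; lengths in mm; the calibration is good to about 2 mm. A picture is of the moment at which its call begins: read the wrist's pose just before it. camera_model takes no time and is no camera call; for the wrist camera it gives the pose at the moment of the call.
A pose or a line that the arm cannot do raises IKError and nothing moves.
- sign_off(): hands the job in; it is judged then, once.
Trained networks look in the newest picture that a camera, given by its name, has taken for a name from the list of things; names that differ only in an ending like _2 or _b are one class to them, and where a whole thing is asked for, a point or a joint stands for the part that bears it (a point fixed in the world has none). Each returns a list of dicts, best first, with "score" (0 to 1); they miss things now and then, are a little off and sometimes report something else, mostly with a low value. They report only what shows in the picture. A call takes as long as a camera call.
- spot_in(camera, name): "point" ([x, y, z] in mm, in the coordinates of the camera as it stood for that picture, good to about 4 mm: the middle of the surface that is visible of it).
- regions_of(camera, name): "pixels" (400x640 bool, what is visible of it).
- place_of(camera, name): "point" ([x, y, z] in mm, in the coordinates of the camera as it stood for that picture, good to about 4 mm: a listed point, or the origin of a listed thing).
Readings, each from a call of its own:
- read_t(): time.
- read_qpos(): joint angles.
- read_joint_velocities(): joint speeds.
- read_effort(): joint torques, N m.
- read_tcp_pos(): TCP position.
- read_orientation(): TCP orientation.
- read_contact_force(): force on the tool from outside, world axes, zero at the start.
- read_wrist_torque(): the same for the moment, N m.
- read_opening(): opening from 0.0 (shut) to 1.0 (fully open).
- read_gripper_force(): force on a finger pad.
Only numpy, scipy, OpenCV 4.12 (cv2) and the standard library are available. Lean on these libraries where they do the work, as an engineer would, in place of code of your own. Each camera call takes 0.05 s, during which the arm holds its last target. There are 200 camera calls.

## Working session

There is one attempt and no reset: what is moved stays moved. The work goes in short steps, each a Python script; the robot and the scene stay as the last script left them, time stands still between calls to the robot, and variables do not carry over. Pictures are saved under pics/ and viewed, at most 10 in all, crops included, and the job is handed in when it is done.

```bash
mkdir -p pics; ls; cat > h.py <<'E'
import numpy as np, cv2
from bench import *
def w(cam,p,m=None):
    m=m or camera_model(cam); return np.array(m["rotation"])@np.array(p)+np.array(m["position"])
def cloud(depth,m,mask):
    K=np.array(m["K"]); v,u=np.nonzero(mask&(depth>0)); d=depth[v,u]
    c=np.stack([(u-K[0,2])/K[0,0]*d,-(v-K[1,2])/K[1,1]*d,-d],1)
    return c@np.array(m["rotation"]).T+np.array(m["position"])
E
python3 - <<'E'
from h import *
for c in ["scene","top"]:
    im,d=capture(c); cv2.imwrite(f"pics/{c}0.png",im); m=camera_model(c); print(c,{k:np.round(v,3).tolist() if not isinstance(v,str) else v for k,v in m.items()})
    for n in ["relay_tall","relay_short","rail","fence","pad_face","petri_dish","vial_amber","beaker_small","vial_b","spare_cap","black_cap","electrode_arm"]:
        print(n,[(np.round(w(c,r["point"],m)).tolist(),round(r["score"],2)) for r in place_of(c,n)[:3]])
print(read_t())
E
```

```text
bench.py
pics
scene {'K': [[485.247, 0.0, 319.931], [0.0, 485.247, 197.709], [0.0, 0.0, 1.0]], 'position': [-343.353, -797.064, 748.374], 'rotation': [1.065, 0.026, -0.785]}
relay_tall [([682.0, 229.0, 1774.0], 0.86)]
relay_short [([689.0, 235.0, 1781.0], 0.5)]
rail [([694.0, 240.0, 1786.0], 0.66)]
fence [([774.0, 320.0, 1865.0], 0.73)]
pad_face [([754.0, 300.0, 1845.0], 0.7)]
petri_dish [([691.0, 237.0, 1782.0], 0.9)]
vial_amber [([789.0, 335.0, 1881.0], 0.87)]
beaker_small [([859.0, 405.0, 1951.0], 0.85)]
vial_b [([848.0, 394.0, 1940.0], 0.61)]
spare_cap [([856.0, 403.0, 1948.0], 0.45)]
black_cap [([843.0, 390.0, 1935.0], 0.16)]
electrode_arm [([855.0, 401.0, 1946.0], 0.52)]
top {'K': [[373.546, 0.0, 318.633], [0.0, 373.546, 201.967], [0.0, 0.0, 1.0]], 'position': [349.517, 88.687, 1175.54], 'rotation': [0.145, -0.004, -1.563]}
relay_tall [([2290.0, 2029.0, 3116.0], 0.65), ([2142.0, 1881.0, 2968.0], 0.61)]
relay_short [([2167.0, 1906.0, 2993.0], 0.45)]
rail [([2178.0, 1917.0, 3004.0], 0.69)]
fence [([2233.0, 1972.0, 3059.0], 0.84)]
pad_face [([2136.0, 1875.0, 2962.0], 0.65)]
petri_dish [([2204.0, 1943.0, 3030.0], 0.8)]
vial_amber [([2216.0, 1955.0, 3042.0], 0.55), ([2235.0, 1974.0, 3061.0], 0.41)]
beaker_small [([2230.0, 1969.0, 3056.0], 0.56)]
vial_b [([2190.0, 1929.0, 3016.0], 0.67), ([2236.0, 1975.0, 3062.0], 0.42)]
spare_cap [([2209.0, 1948.0, 3035.0], 0.47)]
black_cap [([2292.0, 2031.0, 3118.0], 0.49)]
electrode_arm []
1.3
```

```bash
cat > h.py <<'E'
import numpy as np, cv2
from scipy.spatial.transform import Rotation
from bench import *
def cm(c):
    m=camera_model(c); return np.array(m["K"]),Rotation.from_euler("xyz",m["rotation"]).as_matrix(),np.array(m["position"])
def w(m,p): return m[1]@np.array(p)+m[2]
def cloud(depth,m,mask):
    K,R,t=m; v,u=np.nonzero(mask&(depth>0)); d=depth[v,u]
    return np.stack([(u-K[0,2])/K[0,0]*d,-(v-K[1,2])/K[1,1]*d,-d],1)@R.T+t
def pix(m,p):
    K,R,t=m; c=(np.atleast_2d(p)-t)@R; return np.stack([K[0,0]*c[:,0]/-c[:,2]+K[0,2],K[1,1]*c[:,1]/c[:,2]+K[1,2]],1)
E
python3 - <<'E'
from h import *
print(camera_model("top").keys())
for c in ["scene","top"]:
    im,d=capture(c); m=cm(c)
    for n in ["relay_tall","relay_short","rail","fence","pad_face","petri_dish","vial_amber","beaker_small","vial_b","spare_cap","black_cap","electrode_arm"]:
        print(c,n,[(np.round(w(m,r["point"])).tolist(),round(r["score"],2),pix(m,w(m,r["point"])).round().tolist()) for r in place_of(c,n)[:3]])
print(read_t())
E
```

```text
dict_keys(['K', 'position', 'rotation'])
scene relay_tall [([464.0, 219.0, 19.0], 0.68, [[278.0, 203.0]])]
scene relay_short [([446.0, 109.0, 20.0], 0.84, [[298.0, 218.0]])]
scene rail [([456.0, 162.0, 3.0], 0.62, [[289.0, 215.0]])]
scene fence [([447.0, -188.0, -2.0], 0.78, [[378.0, 267.0]])]
scene pad_face [([451.0, -185.0, 62.0], 0.54, [[379.0, 244.0]])]
scene petri_dish [([413.0, -37.0, 3.0], 0.54, [[326.0, 247.0]])]
scene vial_amber [([490.0, -31.0, 2.0], 0.73, [[344.0, 235.0]]), ([602.0, 292.0, 5.0], 0.17, [[295.0, 185.0]])]
scene beaker_small [([547.0, -44.0, 2.0], 0.7, [[361.0, 229.0]])]
scene vial_b [([602.0, 295.0, 3.0], 0.68, [[295.0, 185.0]])]
scene spare_cap []
scene black_cap []
scene electrode_arm []
top relay_tall [([464.0, 215.0, 18.0], 0.61, [[277.0, 219.0]])]
top relay_short [([447.0, 108.0, 16.0], 0.55, [[311.0, 225.0]])]
top rail [([457.0, 160.0, 1.0], 0.84, [[295.0, 222.0]])]
top fence [([449.0, -193.0, -1.0], 0.91, [[406.0, 225.0]])]
top pad_face [([458.0, -191.0, 66.0], 0.64, [[411.0, 221.0]])]
top petri_dish [([412.0, -35.0, -2.0], 0.6, [[357.0, 237.0]])]
top vial_amber [([491.0, -34.0, -0.0], 0.62, [[356.0, 212.0]])]
top beaker_small [([459.0, 216.0, 18.0], 0.18, [[276.0, 221.0]])]
top vial_b [([454.0, -191.0, 65.0], 0.58, [[411.0, 222.0]]), ([604.0, 291.0, 5.0], 0.51, [[254.0, 176.0]])]
top spare_cap [([590.0, 169.0, 2.0], 0.41, [[293.0, 180.0]])]
top black_cap [([622.0, -314.0, 2.0], 0.52, [[443.0, 172.0]])]
top electrode_arm []
2.6
```

View pics/scene0.png

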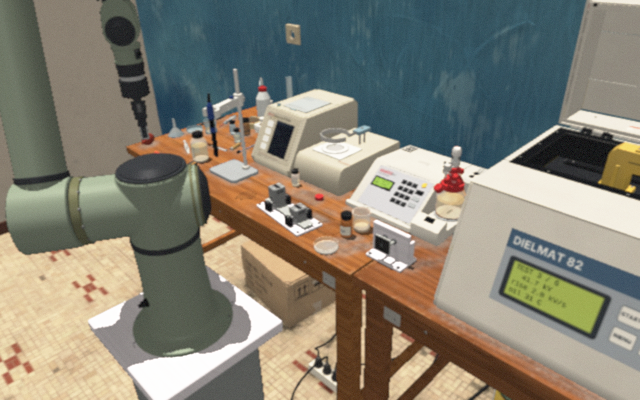

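View pics/top0.png

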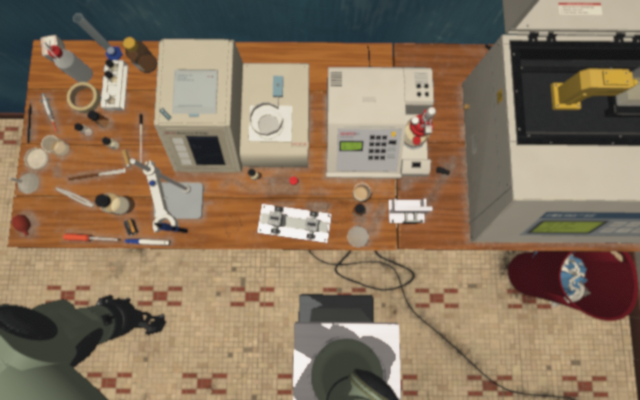

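```bash
python3 - <<'E'
from h import *
print(read_tcp_pos(),read_orientation(),read_contact_force())
m=cm("wrist");print(m[0].tolist(),m[1].round(3).tolist(),m[2])
from itertools import product
for p in ([462,217,64],[462,217,220],[425,-190,80],[330,200,250],[300,350,250]):
    for y in (-0.16,0,np.pi-.16,np.pi):
        q=solve_ik(p,[np.pi,0,y]); print(p,round(y,2),None if q is None else np.round(q,2).tolist())
E
```

```text
[219.62811165 504.25854625 248.30516046] [ 3.14159128e+00 -1.07784106e-05  2.73077982e+00] [-0.38231314 -1.20466874 -0.59994654]
[[334.44382349112044, 0.0, 316.52943697744473], [0.0, 334.44382349112044, 206.1741900628331], [0.0, 0.0, 1.0]] [[0.4, -0.872, -0.281], [0.916, 0.381, 0.123], [-0.0, -0.306, 0.952]] [147.28682138 534.67000902 373.23012909]
[462, 217, 64] -0.16 [0.29, 0.46, -0.53, 0.58, 0.0, -2.69]
[462, 217, 64] 0 [0.29, 0.46, -0.53, 0.58, 0.0, -2.85]
[462, 217, 64] 2.98 [0.29, 0.46, -0.53, 0.58, 0.0, 0.45]
[462, 217, 64] 3.14 [0.29, 0.46, -0.53, 0.58, 0.0, 0.29]
[462, 217, 220] -0.16 [0.29, 0.28, -0.34, 0.96, 0.0, -2.69]
[462, 217, 220] 0 [0.29, 0.28, -0.34, 0.96, 0.0, -2.85]
[462, 217, 220] 2.98 [0.29, 0.28, -0.34, 0.96, 0.0, 0.45]
[462, 217, 220] 3.14 [0.29, 0.28, -0.34, 0.96, 0.0, 0.29]
[425, -190, 80] -0.16 [-0.58, 0.37, -0.63, 0.57, 0.0, 2.72]
[425, -190, 80] 0 [-0.58, 0.37, -0.63, 0.57, 0.0, 2.56]
[425, -190, 80] 2.98 [-0.58, 0.37, -0.63, 0.57, 0.0, -0.42]
[425, -190, 80] 3.14 [-0.58, 0.37, -0.63, 0.57, 0.0, -0.58]
[330, 200, 250] -0.16 [0.35, 0.02, -0.57, 0.98, 0.0, -2.63]
[330, 200, 250] 0 [0.35, 0.02, -0.57, 0.98, 0.0, -2.79]
[330, 200, 250] 2.98 [0.35, 0.02, -0.57, 0.98, 0.0, 0.51]
[330, 200, 250] 3.14 [0.35, 0.02, -0.57, 0.98, 0.0, 0.35]
[300, 350, 250] -0.16 [0.7, 0.16, -0.41, 1.0, 0.0, -2.28]
[300, 350, 250] 0 [0.7, 0.16, -0.41, 1.0, 0.0, -2.44]
[300, 350, 250] 2.98 [0.7, 0.16, -0.41, 1.0, 0.0, 0.86]
[300, 350, 250] 3.14 [0.7, 0.16, -0.41, 1.0, 0.0, 0.7]
```

```bash
cat >> h.py <<'E'
def rect(P,zlo,zhi):
    """min-area rectangle of the points between two heights: centre, sizes, angle, median z"""
    Q=P[(P[:,2]>zlo)&(P[:,2]<zhi)]
    if len(Q)<20: return len(Q)
    r=cv2.minAreaRect(Q[:,:2].astype(np.float32)); return np.round(r[0],1).tolist(),np.round(r[1],1).tolist(),round(r[2],2),round(float(np.median(Q[:,2])),1),len(Q)
def look(tag,names):
    m=cm("wrist"); im,d=capture("wrist"); cv2.imwrite(f"pics/{tag}.png",im); out={}
    for n in names:
        r=regions_of("wrist",n); p=place_of("wrist",n)
        print(n,[(w(m,x["point"]).round(1).tolist(),round(x["score"],2)) for x in p[:2]],[round(x["score"],2) for x in r[:2]])
        if r: out[n]=cloud(d,m,r[0]["pixels"]); out[n+"_px"]=r[0]["pixels"]
    np.savez(f"pics/{tag}.npz",im=im,d=d,K=m[0],R=m[1],t=m[2],**out)
    return out
E
python3 - <<'E'
from h import *
move_ptp([300,350,250],[np.pi,0,2.98])
print(read_t())
for i,p in enumerate(([410,205,260],[430,170,230])):
    move_ptp(p,[np.pi,0,2.98])
    o=look(f"rail{i}",["relay_tall","relay_short","relay_mid"])
    for n in ("relay_tall","relay_short"):
        if n in o:
            P=o[n]; z=np.percentile(P[:,2],[1,50,90,98]).round(1); print(n,z.tolist(),rect(P,z[2]-6,z[2]+4))
print(read_t())
E
```

```text
3.3333
relay_tall [([462.0, 213.7, 20.5], 0.85)] [0.98]
relay_short [([446.9, 106.3, 17.3], 0.55), ([495.1, -36.1, -5.4], 0.5)] [0.75]
relay_mid [([461.8, 220.2, 48.6], 0.95)] [0.58]
relay_tall [23.8, 77.2, 78.4, 79.0] ([461.2, 216.4], [35.9, 41.0], 82.74, 77.5, 1397)
relay_short [22.6, 55.2, 56.4, 57.0] ([445.4, 108.3], [36.4, 39.0], 83.09, 55.6, 1200)
relay_tall [([465.0, 214.4, 20.0], 0.67)] [0.59]
relay_short [([445.4, 107.5, 16.8], 0.82), ([410.9, -38.3, -0.7], 0.51)] [0.97, 0.67]
relay_mid [([460.4, 217.4, 47.9], 0.79), ([546.0, -46.1, -0.4], 0.29)] [0.56]
relay_tall [21.4, 77.1, 78.4, 79.0] ([461.0, 216.6], [36.5, 40.2], 81.42, 77.5, 1788)
relay_short [17.4, 55.3, 56.5, 57.0] ([445.9, 107.9], [36.4, 40.3], 82.69, 55.5, 1551)
5.1083
```

View pics/rail0.png

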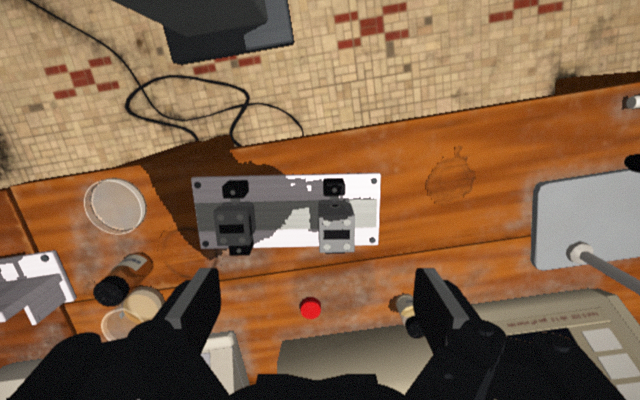

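```bash
python3 - <<'E'
from h import *
for i,p in enumerate(([380,-170,230],[350,-200,190])):
    move_ptp(p,[np.pi,0,3.05])
    o=look(f"fence{i}",["fence","pad_face","vial_amber"])
    if "fence" in o:
        P=o["fence"]; print("fence top",rect(P,86,97),"base",rect(P,3,13))
    if "pad_face" in o:
        P=o["pad_face"]; print("pad",np.percentile(P,[1,10,50,90,99],axis=0).round(1).tolist())
print(read_t())
E
```

```text
fence [([453.8, -193.5, -1.5], 0.55)] [0.85]
pad_face [([449.3, -193.4, 59.2], 0.63)] [0.84]
vial_amber [([494.3, -36.9, -2.7], 0.59)] [0.85]
fence top ([491.3, -191.0], [109.5, 13.2], 89.95, 91.1, 1574) base ([472.1, -190.9], [30.2, 109.7], 0.15, 7.4, 1759)
pad [[451.0, -212.5, 42.9], [451.4, -208.1, 49.9], [452.0, -191.0, 67.6], [472.2, -173.7, 81.5], [481.2, -169.5, 82.6]]
fence [([453.7, -194.4, -1.1], 0.57)] [0.89]
pad_face [([450.8, -191.8, 58.9], 0.89), ([413.3, -37.5, -1.4], 0.19)] [0.85]
vial_amber [([492.2, -40.9, -2.0], 0.58)] [0.89]
fence top ([490.9, -190.9], [109.8, 13.0], 89.88, 90.7, 1459) base ([472.3, -191.0], [31.5, 110.1], 0.64, 7.4, 2357)
pad [[450.8, -212.5, 42.7], [451.3, -208.2, 48.6], [452.0, -190.9, 67.1], [458.5, -173.7, 81.3], [481.1, -169.7, 82.3]]
7.4417
```

View pics/fence1.png

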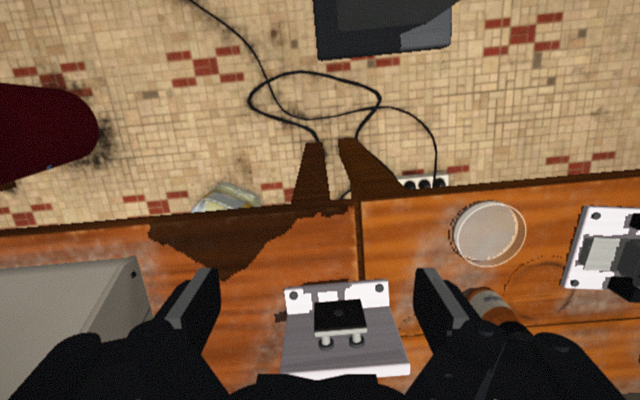

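```bash
python3 - <<'E'
from h import *
for i in (0,1):
    D=np.load(f"pics/fence{i}.npz"); P=D["pad_face"]; F=P[(P[:,0]<455)&(P[:,2]<79)&(P[:,2]>45)]
    A=np.c_[F[:,1]+191,F[:,2]-62,np.ones(len(F))]; c=np.linalg.lstsq(A,F[:,0],rcond=None)[0]; print("pad x=",c.round(3),(F[:,0]-A@c).std())
    P=D["fence"];Q=P[(P[:,2]>20)&(P[:,2]<85)&(abs(P[:,1]+191)>30)&(P[:,0]<500)]
    if len(Q)>50:
        A=np.c_[Q[:,1]+191,Q[:,2]-62,np.ones(len(Q))]; c=np.linalg.lstsq(A,Q[:,0],rcond=None)[0]; print("front",c.round(4),(Q[:,0]-A@c).std(),len(Q))
E
```

```text
pad x= [-4.00000e-03 -1.00000e-03  4.51731e+02] 0.3624450008270232
front [-3.900000e-03 -6.000000e-04  4.858084e+02] 0.41779865237991576 1599
pad x= [-4.00000e-03 -1.00000e-03  4.51728e+02] 0.44094975954606647
front [-4.700000e-03 -1.000000e-04  4.858167e+02] 0.5243622197389948 2485
```

```bash
python3 - <<'E'
from h import *
Y=np.pi-0.138
x,y=461.1,216.5
move_ptp([370,-150,230],[np.pi,0,3.05])
move_ptp([x,y,160],[np.pi,0,Y])
print(read_t(),read_contact_force())
print(movel([x,y,60],max_speed=90,threshold=12), read_tcp_pos(),read_contact_force())
grip(0.0,70); print("grip",read_opening(),read_gripper_force(),read_contact_force(),read_tcp_pos())
f=[]
for z in (66,72,78,90):
    movel([x,y,z],max_speed=40); print(z,read_contact_force().round(1),round(read_opening(),3),round(read_gripper_force(),1))
movel([x,y,190],max_speed=150)
dwell(.2); print(read_contact_force().round(2),read_wrist_torque().round(3),read_opening(),read_t())
m=cm("wrist"); o=look("held0",["relay_tall","relay_mid","relay_short"])
print(read_tcp_pos(),read_orientation())
for n in o:
    if not n.endswith("px"): print(n,np.percentile(o[n],[1,10,50,90,99],axis=0).round(1).tolist())
print(read_t())
E
```

```text
9.25 [ 0.52321418 -1.15880103 -0.06553863]
False [461.58009936 216.66187696  60.51132371] [ 1.26195656 -0.11493456  0.08384369]
grip 0.41178585764020353 70.18427968025208 [0.25218775 0.43737228 4.58467784] [461.53377636 216.72111306  60.46471474]
66 [ 0.1 -0.8 -1.3] 0.414 72.1
72 [0.6 0.7 0.1] 0.409 72.3
78 [-1.4  0.1 -2.2] 0.412 72.3
90 [ 0.   1.1 -2.3] 0.412 72.3
[-0.42 -0.08 -1.57] [ 0.018 -0.     0.005] 0.41126960594688694 13.3917
relay_tall [([464.9, 213.6, 147.4], 0.68), ([544.2, -45.0, -1.3], 0.67)] [0.88]
relay_mid [([456.8, 217.0, 177.3], 0.69), ([444.6, 107.4, 15.0], 0.17)] [0.93]
relay_short [([446.8, 109.4, 16.7], 0.83), ([455.5, 157.9, -0.1], 0.24)] [0.94]
[461.076735   216.48693576 189.88268394] [-3.14150450e+00 -1.49663963e-04  3.00357594e+00]
relay_tall [[438.1, 197.7, 152.4], [439.5, 202.4, 174.9], [448.8, 216.2, 205.6], [472.4, 230.1, 206.7], [479.3, 234.4, 207.3]]
relay_mid [[438.1, 197.7, 151.0], [439.5, 202.4, 173.8], [449.0, 216.4, 205.6], [472.8, 230.4, 206.6], [480.4, 234.9, 207.3]]
relay_short [[424.8, 90.3, 17.8], [427.9, 95.7, 28.8], [443.4, 113.6, 55.2], [460.8, 126.3, 56.4], [466.1, 127.9, 57.2]]
13.7417
```

View pics/held0.png

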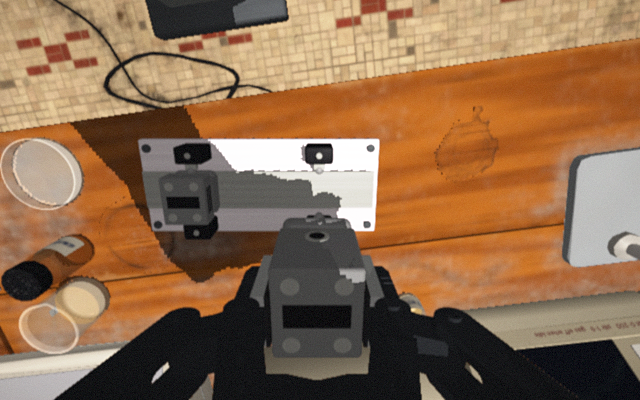

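```bash
cat >> h.py <<'E'
def held(tag):
    """relay in a frame at the TCP turned so x is the pushing direction (tool yaw - pi)"""
    D=np.load(f"pics/{tag}.npz"); t=read_tcp_pos(); yaw=read_orientation()[2]-np.pi
    R=Rotation.from_euler("z",yaw).as_matrix(); P=(D["relay_tall"]-t)@R
    T=P[P[:,2]>12]; r=cv2.minAreaRect(T[:,:2].astype(np.float32)); print("top",r,np.median(T[:,2]))
    F=P[(P[:,2]<8)&(P[:,2]>-35)&(P[:,0]<-15)]; A=np.c_[F[:,1],F[:,2],np.ones(len(F))]
    k=np.ones(len(F),bool)
    for _ in range(3): c=np.linalg.lstsq(A[k],F[k,0],rcond=None)[0]; e=F[:,0]-A@c; k=abs(e)<1.5
    print("face x = a*y+b*z+c",c.round(4),k.sum(),"y",np.percentile(F[:,1],[1,99]).round(1),"z",np.percentile(P[:,2],[.2,1]).round(1))
E
python3 - <<'E'
from h import *
held("held0")
E
```

```text
top ((-0.8740310668945312, -1.2679672241210938), (41.54778289794922, 36.109928131103516), 0.6198634505271912) 16.068337485726374
face x = a*y+b*z+c [ 5.00000e-04  1.00000e-03 -2.07388e+01] 2584 y [-18.5  15.8] z [-39.1 -37.5]
```

```bash
python3 - <<'E'
from h import *
Y=np.pi+0.004-2*np.pi
movel([400,-190,190],rot=[np.pi,0,Y],max_speed=200)
movel([400,-190,76],max_speed=100); dwell(.2)
print(read_tcp_pos(),read_orientation(),read_t(),read_opening())
fs=[]
for _ in range(5): fs.append(read_contact_force()); dwell(.05)
print(np.mean(fs,0),np.std(fs,0))
o=look("near0",["relay_tall","fence","pad_face"])
held("near0")
if "fence" in o: print("fence top",rect(o["fence"],86,97),rect(o["fence"],3,13))
if "pad_face" in o: print("pad",np.percentile(o["pad_face"],[1,10,50,90,99],axis=0).round(1).tolist())
print(read_t())
E
```

```text
[ 400.30785069 -190.23593248   76.44591355] [-3.14099129e+00  8.02625853e-04 -3.13759745e+00] 17.4417 0.4154437822153105
[-0.22989529 -0.13860452 -1.41365498] [0.8324706  0.49919724 0.43107037]
relay_tall [([403.9, -192.3, 33.2], 0.72)] [0.74]
fence [] [0.85]
pad_face [([449.4, -193.9, 61.9], 0.69)] [0.92]
top ((-0.49169921875, -0.9700927734375), (41.41561508178711, 36.054298400878906), 0.4281056225299835) 17.1437779459889
face x = a*y+b*z+c [ 6.00000e-04 -2.16000e-02 -2.02608e+01] 2610 y [-18.3  16.1] z [-38.2 -36.6]
fence top ([415.3, -190.4], [9.3, 37.9], 0.28, 92.8, 43) ([486.0, -190.7], [1.9, 72.5], 0.12, 11.3, 46)
pad [[450.4, -212.2, 57.4], [451.0, -207.8, 58.7], [451.6, -191.2, 63.5], [452.3, -174.1, 68.2], [452.9, -169.7, 70.7]]
18.0417
```

View pics/near0.png

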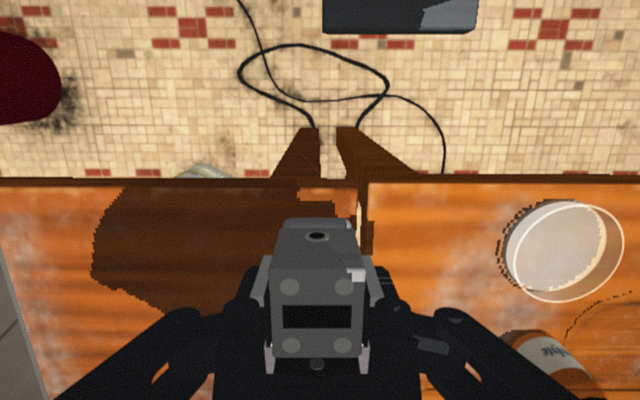

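```bash
python3 - <<'E'
from h import *
Z=[np.load(f"pics/{t}.npz") for t in ("held0","near0")]
for D,o in zip(Z,([-3.14150450,-1.4966e-4,3.00357594],[-3.14099129,8.026e-4,-3.13759745])):
    Rt=Rotation.from_euler("xyz",o).as_matrix(); print((Rt.T@D["R"]).round(4).tolist()[2], (Rt.T@(D["t"]-([461.077,216.487,189.883] if D is Z[0] else [400.308,-190.236,76.446]))).round(2))
M=Z[0]["relay_tall_px"]&Z[1]["relay_tall_px"]; dd=Z[1]["d"]-Z[0]["d"]
for D in Z: v,u=np.nonzero(D["relay_tall_px"]); print(u.min(),u.max(),v.min(),v.max(),len(u))
for r in (225,235,245,255,262,275,290,320,340): 
    k=M[r]; print(r,k.sum(),np.median(dd[r][k]).round(2) if k.any() else 0, np.median(Z[0]["d"][r][k]) if k.any() else 0)
g=[cv2.cvtColor(D["im"],cv2.COLOR_BGR2GRAY)[215:360,265:370].astype(np.float32) for D in Z]
print(cv2.phaseCorrelate(g[0][:55],g[1][:55]),cv2.phaseCorrelate(g[0][60:],g[1][60:]))
E
```

```text
[0.0009, 0.3047, -0.9525] [  79.16   -1.19 -124.12]
[-0.0004, 0.3058, -0.9521] [  79.06   -0.8  -124.66]
268 365 218 357 12367
268 365 218 357 12409
225 68 0.06 170.03696
235 78 -0.04 150.6925
245 83 0.01 140.63216
255 88 0.12 131.65945
262 92 -0.24 126.244286
275 97 0.06 121.46975
290 95 0.1 123.145004
320 91 -0.28 126.91477
340 90 0.14 130.02826
((-0.31838915390043354, -0.26138596188817687), 0.3005881498625249) ((-0.040189989145993366, -0.05489950177784664), 0.7457785321851816)
```

```bash
python3 - <<'E'
from h import *
for t,o,p in (("held0",[-3.14150450,-1.4966e-4,3.00357594],[461.077,216.487,189.883]),("near0",[-3.14099129,8.026e-4,-3.13759745],[400.308,-190.236,76.446])):
    D=np.load(f"pics/{t}.npz"); Rt=Rotation.from_euler("xyz",o).as_matrix()@np.diag([-1,1,-1.])
    mask=np.zeros((400,640),bool); mask[222:264,290:346]=1; mask[226:248,300:336]=0
    m=(D["K"],D["R"],D["t"]); P=(cloud(D["d"],m,mask)-p)@Rt
    A=np.c_[P[:,1:],np.ones(len(P))]; c=np.linalg.lstsq(A,P[:,0],rcond=None)[0]; print("face",c.round(4),(P[:,0]-A@c).std())
    mask[:]=0; mask[278:350,280:356]=1; P=(cloud(D["d"],m,mask)-p)@Rt
    A=np.c_[P[:,:2],np.ones(len(P))]; c=np.linalg.lstsq(A,P[:,2],rcond=None)[0]; print("top",c.round(4),(P[:,2]-A@c).std())
E
```

```text
face [ 1.60000e-03 -4.07000e-02 -2.06427e+01] 0.5700625559399854
top [-3.5000e-03 -5.0000e-04  1.6219e+01] 0.6131178278103873
face [ 1.20000e-03 -4.15000e-02 -2.03735e+01] 0.5675833967605028
top [-3.00000e-03 -5.00000e-04  1.68474e+01] 0.6103549825021553
```

```bash
cat >> h.py <<'E'
def st(label,n=12):
    f,p,t=[],[],[]
    for _ in range(n): f.append(read_contact_force()); p.append(read_tcp_pos()); t.append(read_wrist_torque()); dwell(.03)
    print(label,"F",np.mean(f,0).round(2),"sd",np.std(f,0).round(1)[0],"p",np.mean(p,0).round(2),"tq",np.mean(t,0).round(3),"op",round(read_opening(),3),"t",round(read_t(),2)); return np.mean(f,0)
E
python3 - <<'E'
from h import *
movel([400,-190,75],max_speed=60)
movel([426,-190,75],max_speed=60); st("426")
for x in (430,433,436,439):
    movel([x,-190,75],max_speed=30); st(x)
E
```

```text
426 F [-0.04 -0.22 -1.93] sd 0.6 p [ 425.73 -189.86   74.92] tq [-0.003  0.002  0.005] op 0.411 t 19.27
430 F [-0.03  0.11 -1.75] sd 0.5 p [ 430.01 -189.99   74.98] tq [ 0.001 -0.014  0.004] op 0.412 t 19.96
433 F [-2.55  0.38 -1.15] sd 0.5 p [ 432.5  -189.78   74.81] tq [0.074 0.489 0.041] op 0.411 t 20.61
436 F [-5.19  0.47 -1.63] sd 0.4 p [ 435.53 -189.77   74.8 ] tq [0.154 0.972 0.049] op 0.411 t 21.26
439 F [-6.76  0.45 -0.16] sd 0.6 p [ 438.   -189.76   74.79] tq [0.134 1.34  0.057] op 0.411 t 21.91
```

```bash
python3 - <<'E'
from h import *
movel([442,-190,75.2],max_speed=30); st(442)
movel([443,-190.2,75.2],max_speed=30); st(443,20)
o=look("press0",["relay_tall","pad_face","fence"])
print("pad",np.percentile(o["pad_face"],[1,10,50,90,99],axis=0).round(1).tolist() if "pad_face" in o else None)
held("press0"); print(read_orientation())
im,d=capture("scene"); cv2.imwrite("pics/scene1.png",cv2.resize(im[200:300,320:450],None,fx=5,fy=5,interpolation=cv2.INTER_CUBIC))
m=cm("scene")
for n in ("relay_mid","pad_face","vial_amber","relay_short"): print(n,[(w(m,r["point"]).round(1).tolist(),round(r["score"],2)) for r in place_of("scene",n)[:2]])
D=np.load("pics/press0.npz"); Rt=Rotation.from_euler("xyz",read_orientation()).as_matrix()@np.diag([-1,1,-1.])
mask=np.zeros((400,640),bool); mask[278:350,280:356]=1; P=(cloud(D["d"],(D["K"],D["R"],D["t"]),mask)-read_tcp_pos())@Rt
A=np.c_[P[:,:2],np.ones(len(P))]; print("top",np.linalg.lstsq(A,P[:,2],rcond=None)[0].round(4),read_t())
E
```

```text
442 F [-8.73  0.22  0.16] sd 0.5 p [ 440.23 -189.73   74.82] tq [0.039 1.659 0.048] op 0.415 t 22.56
443 F [-9.25  0.5   1.21] sd 0.6 p [ 440.98 -189.73   74.81] tq [0.139 1.754 0.067] op 0.414 t 23.48
relay_tall [([442.6, -192.4, 31.9], 0.66)] [0.91]
pad_face [] [0.68]
fence [] [0.78]
pad [[464.1, -212.5, 80.3], [464.6, -211.9, 80.7], [466.1, -210.4, 81.5], [467.5, -169.8, 81.9], [468.6, -169.2, 82.3]]
top ((-0.46259307861328125, -1.1778430938720703), (35.88098907470703, 41.45623779296875), 89.65255737304688) 17.034545855643298
face x = a*y+b*z+c [-3.0000e-04 -1.8000e-02 -2.0364e+01] 2570 y [-17.9  16. ] z [-38.1 -36.5]
[ 3.14115793 -0.00393803 -3.13794555]
relay_mid [([440.0, -191.1, 64.0], 0.69), ([546.9, -40.8, 4.0], 0.62)]
pad_face [([457.9, -185.5, 63.0], 0.45)]
vial_amber [([490.6, -30.1, -0.4], 0.72)]
relay_short [([448.4, 109.0, 18.2], 0.64)]
top [-1.90000e-03 -8.00000e-04  1.72163e+01] 24.075
```

View pics/press0.png

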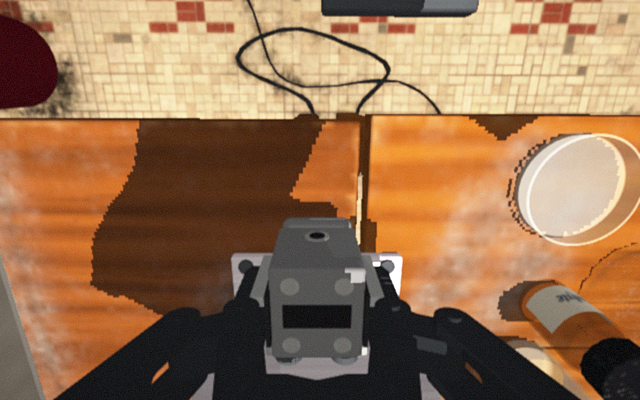

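View pics/scene1.png

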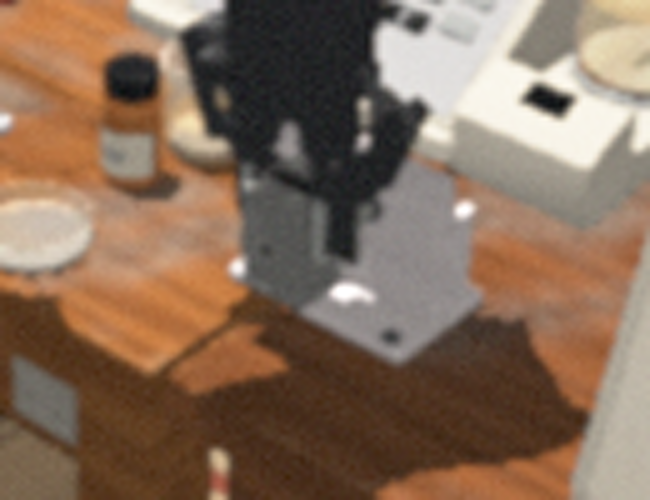

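```bash
python3 - <<'E'
from h import *
movel([444.2,-190.2,75.2],max_speed=30); st(444.2,20); st("later",20); print(read_orientation())
E
```

```text
444.2 F [-10.14   0.72   2.06] sd 0.5 p [ 441.94 -189.72   74.81] tq [0.135 1.907 0.066] op 0.412 t 24.99
later F [-9.89  0.63  1.78] sd 0.4 p [ 441.94 -189.72   74.82] tq [0.126 1.889 0.053] op 0.413 t 25.66
[ 3.1411668  -0.00446853 -3.1379254 ]
```

```bash
python3 -c "
from bench import *
print(sign_off())"
```

```text
the job is handed in; nothing more can be done
None
```

The job is handed in at about 26 s: the taller relay is off its catches and held upright against the fence pad, centred to within about 1 mm. It is pressing at about 10 N with the pad roughly 10 mm in, and the shorter relay and bystanders were not touched.

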